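# Reset the tripped outlet under the push-latch cover

### The job

One outlet of the bench power box has tripped. Press the smoked cover at its ring mark so that it pops open, push the reset button that stands out (its white collar shows) all the way in, then swing the cover back down and press it again so that it latches shut. Leave the things lying round the box where they are.

Things in the scene. Friction and masses are not known exactly. Their poses are not given: they have to be found in the camera images.
- power_box: grey metal power box with three white round outlets in its front, screwed down; 145 (x) x 184 (y) mm, top deck 50 mm above the bench, dark foot plate 214 mm wide. Origin: centre of its underside. -x is the front with the outlets, +x the back with the cover's hinge, z up. The well under the cover holds three red reset buttons, at x = 2 mm and y = -45, 0, +45 mm; any one may be the tripped one.
- cover (a joint): cover angle, rad: 0 latched shut (rests within 0.006 of it), 1.85 fully open, -0.075 hard stop when pressed in. Push-push latch: a shut cover pressed past -0.04 and let go springs fully open by itself in about 1.5 s; an open one swung down, pressed past -0.04 and let go stays latched at 0; otherwise it opens again; easing off counts as letting go. Moving it takes 1 to 4 N at the ring mark.
- cover_press (a point): light ring (21 mm across) on the smoked cover's outer face, on its centre line, 24 mm from the front edge, 80 mm from the hinge: the place to press. 72 mm above the bench when shut; 6 mm lower at the stop. Moves with the cover: x runs along it towards the hinge, z out of its outer face. The cover is a plate 104 (x) x 150 (y) x 4 mm with a 9 mm skirt.
- cover_hinge (a point): middle of the cover's hinge line, fixed to the box (x = +52 mm, y = 0, 64 mm above the bench), axes as the box's; the hinge runs along y. The cover's outer face lies 8 mm off the hinge line. Fully open (106 degrees) the cover leans a little back, its upper edge 164 mm above the bench; to swing it down, push it from behind, from the +x side.
- breaker_b_button (a joint): travel of the tripped reset button straight down, m: 0 is tripped (standing out), 0.0062 is its stop, all the way in. It is stiff, needs 4 to 6 N to move, and stays where it is left.
- tripped_button (a point): centre of the top of the tripped reset button: red cap 13 mm across on a white collar, 64 mm above the bench tripped, 57 mm when in. The two healthy ones, 45 mm apart, show only their red cap 57 mm above the bench and do not move. The well (88 x 138 mm) has a rim 57 mm above the bench and, at the middle of its front, a steel catch 60 mm above the bench.
- watch_case: loose steel watch head 42 x 37 x 8 mm lying beside the box; origin at the centre of its underside. To be left alone.
- oiler: loose small white oil bottle, 20 mm across, 38 mm tall, beside the box; origin at the centre of its underside. To be left alone.
- jar: loose clear parts jar, 41 mm across, 21 mm tall, beside the box; origin at the centre of its underside. To be left alone.
- tweezers: loose black tweezers, 10 x 116 x 7 mm, lying beside the box; origin at the centre of their underside, length along their y. To be left alone.

How it is judged (in metres and radians):
On the way, in this order (a step that is already met when the one before it is completed fails the run):
1. the cover has popped open, the button still standing out (value of joint cover above 1.5 rad and value of joint breaker_b_button below 0.002 m), for 0.2 s.
2. the tripped button has been pushed in with the cover open (value of joint breaker_b_button above 0.005 m and value of joint cover above 1.2 rad), for 0.2 s.
At the end, for the whole second after the job is handed in: the cover is latched shut (within 0.015 rad of 0), the reset button has stayed in (over 5 mm), and the watch head, oil bottle, jar and tweezers lie within 15 mm of where they were (value of joint cover between -0.015 and 0.015 rad and value of joint breaker_b_button above 0.005 m and distance of each of watch_case, oiler, jar, tweezers from where it was at the start of the episode below 0.015 m); the robot touches nothing.
It fails at once if something lying round the box was moved or lifted by more than 15 mm (distance of any of watch_case, oiler, jar, tweezers from where it was at the start of the episode above 0.015 m).
It also fails if it takes over 48 s, if anything falls off the work surface, if the arm or the gripper's body presses on something with over 40 N, if the wrist force passes 120 N, or if a joint passes its speed limit or range.

### The arm

A 6-joint arm with a two-finger parallel gripper is mounted at the origin on a cart in front of the work surface, level with it; the furniture and walls round the work are solid. World frame = base frame: x ahead of the robot, y to its left, z up, the work surface at z = 0. Lengths are in m, angles in degrees, forces in N, time in s.
With the tool pointing down it reaches from about 0.3 to 0.75 m from the base axis. Payload 8.5 kg.
Tool frame: the origin (TCP) lies at the very end of the fingers, on their centre line; the grasp point (between the pads) lies behind it (robot.grip_depth is the z of the grasp point in the tool frame, in m); z points along the fingers, y is the line along which they close (so a half turn about z gives the same grasp; the last joint's range is limited). The gripper opens to 85 mm and grips with 20 to 120 N. Pads are 22 mm wide; open, the fingers measure 114 mm over their backs; the gripper's body (76 mm by 85 mm) begins 54 mm behind the grasp point. The pads swing forward as they close: fully open they stand 13 mm farther back than shut.
Start: joints at [-83.383, 21.807, 74.336, -0, 83.858, -12.336], TCP at [0.179, -0.52, 0.231] pointing down, gripper open.
Joint ranges: [-178.18, 178.18], [-50.72, 133.34], [12.68, 142.11], [-81.47, 261.47], [9.98, 163.14], [-165.26, 165.26]. Speed limits (degrees/s): [136.94, 136.94, 180, 180, 180, 180].

### API

Orientations are given as a 3x3 rotation matrix whose columns are the frame's x, y, z axes.
In Python, from rig import robot gives the robot as it stands.
- The arm moves only by the tool arm_command, never from a script. Its argument "plan" is a list that holds one entry, the list of rows, each a list of 5 numbers: the opening, from -1 (shut) to 1 (fully open), then the shift along the tool's x, y, z in shares of 400 mm (1.0 is 400 mm), then the turn about the tool's z in fractions of the full range, 1 being 2 rad. In form: [[[fingers, dx, dy, dz, twist], ...]]. A call has 1 to 10 rows; each row is the pose to reach, as a shift and turn from the pose commanded when the call began, along the tool's axes at that moment; what a row does not reach only later rows make up. A row lasts 1/12 s, in which the tool goes at most 41.7 mm and 7.16 degrees, less where a joint would pass 70% of its speed; a pose out of reach is approached as far as the arm can. A call with a gripper value outside its range is refused whole. The fingers move at their own pace and stop on an object; "grip_force" is the grip in N (left out, the last holds). Time passes only in rows, so rows that repeat a pose let the fingers close. It gives the time, the measured TCP pose, the force, the opening and the grip force at its end, in the units of the state.
- robot.get_obs(): the state, without advancing time (a new reading comes with each control period).
- robot.capture(name): name is "side" or "top" or "wrist"; returns (picture, depth): 384x512x3 uint8, blue, green, red; 384x512 float32, m along the optical axis (not along the pixel's ray), 0 where there is no reading.
- robot.get_calibration(name): a dict with "camera_matrix" (3x3 intrinsics, pixels), "dist_coeffs" ([k1, k2, p1, p2, k3] as OpenCV has them; the pictures are not rectified), "R" (3x3) and "t" (3): a world point X has camera coordinates R X + t; the wrist camera has in their place "T_tool_cam" (4x4, takes a point from camera to tool coordinates, whose origin is the TCP and whose axes are the flange's). Camera axes: x right, y down, z forward; pixel columns grow to the right and rows downward; lengths in m; the calibration is good to about 2 mm. A picture is of the moment at which its call begins: read the wrist's pose just before it. get_calibration takes no time and is no camera call.
- robot.job_done(): hands the job in; it is judged then, once.
The state is a dict: "clock": time; "joint_pos": joint angles; "qvel": joint speeds; "effort": joint torques, N m; "eef_pos": TCP position; "eef_rot": TCP orientation; "contact_force": force on the tool from outside, world axes, zero at the start; "torque": the same for the moment, N m; "width": finger opening in m; "grip_force": force on a finger pad.
Only numpy, scipy, OpenCV 4.12 (cv2) and the standard library are available. Lean on these libraries where they do the work, as an engineer would, in place of code of your own. Each camera call takes 0.05 s, during which the arm holds its last target. There are 200 camera calls.

## Working session

There is one attempt and no reset: what is moved stays moved. The work goes in short steps, Python scripts to look and compute and a tool call to move; the robot and the scene stay as the last step left them, time stands still between calls to the robot, and variables do not carry over. Pictures are saved under pics/ and viewed, at most 10 in all, crops included, and the job is handed in when it is done.

Besides the shell and the picture viewer there is one more tool, called after "Request:" as a command line: name --argument value ..., lists and objects as JSON in quotes. arm_command: Moves the arm, as the interface text tells. Its arguments: {"type":"object","properties":{"plan":{"type":"array"},"grip_force":{"type":"number"}},"required":["plan"]}

```bash
mkdir -p pics; ls; python3 - <<'E'
from rig import robot
import cv2,numpy as np
o=robot.get_obs();print(o,robot.grip_depth)
for n in("top","side"):
    p,d=robot.capture(n);cv2.imwrite(f"pics/{n}0.png",p);np.save(f"pics/{n}0.npy",d)
    print(n,robot.get_calibration(n))
print(robot.get_calibration("wrist"))
E
```

```text
pics
{'clock': 0.0, 'joint_pos': array([-8.33819072e+01,  2.18414191e+01,  7.43837024e+01, -1.19363558e-03,
        8.38595403e+01, -1.23373199e+01]), 'qvel': array([-0.00825861,  0.08207492, -0.01037168,  0.05507055,  0.03761295,
       -0.0246648 ]), 'effort': array([ 1.04369734e-03, -4.48456264e+01, -2.31273115e+01, -9.20548041e-05,
        4.89825456e-03,  6.18394296e-06]), 'eef_pos': array([ 0.17860192, -0.51988458,  0.23071396]), 'eef_rot': array([[ 9.45770944e-01,  3.24834242e-01, -1.90872912e-04],
       [ 3.24834164e-01, -9.45769855e-01,  1.46539220e-03],
       [ 2.95487718e-04, -1.44792741e-03, -9.99998908e-01]]), 'contact_force': array([-0.45380611, -0.16502378, -0.83021431]), 'torque': array([2.12214118e-05, 1.23276471e-02, 2.27610717e-02]), 'grip_force': 0.0, 'width': 0.08533228553307713} -0.0187
top {'camera_matrix': array([[411.83732199,   0.        , 257.56537193],
       [  0.        , 411.83732199, 191.48557249],
       [  0.        ,   0.        ,   1.        ]]), 'dist_coeffs': array([0.0192754, 0.       , 0.       , 0.       , 0.       ]), 'R': array([[ 0.001364
[... 567 characters left out ...]
  0.78614624, -0.5886653 ]]), 't': array([-0.47159278,  0.22511304,  0.64423116])}
{'camera_matrix': array([[316.67494618,   0.        , 252.86087042],
       [  0.        , 316.67494618, 191.24214736],
       [  0.        ,   0.        ,   1.        ]]), 'dist_coeffs': array([-0.05185995,  0.        ,  0.        ,  0.        ,  0.        ]), 'T_tool_cam': array([[-4.75727436e-04, -9.63269330e-01, -2.68536722e-01,
         6.78837499e-02],
       [ 9.99999879e-01, -4.92048242e-04, -6.52572975e-06,
         1.83720924e-04],
       [-1.25846987e-04, -2.68536693e-01,  9.63269448e-01,
        -1.40893401e-01],
       [ 0.00000000e+00,  0.00000000e+00,  0.00000000e+00,
         1.00000000e+00]])}
```

View pics/top0.png

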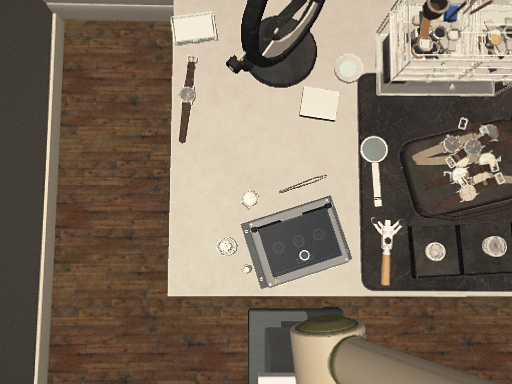

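View pics/side0.png

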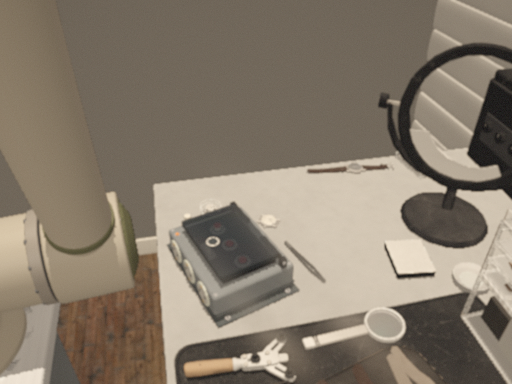

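The top view shows the box with the ring at about (305,255), the hinge on the far (upper) side, and buttons at about (279,247), (298,241) and (319,234). The oiler, jar, watch and tweezers lie to its left and behind it. Next I'll measure ring and buttons.

```bash
cat > h.py <<'E'
import numpy as np,cv2
from rig import robot
def ray(n,px,obs=None):
    c=robot.get_calibration(n)
    u=cv2.undistortPoints(np.array(px,float).reshape(-1,1,2),c["camera_matrix"],c["dist_coeffs"]).reshape(-1,2)
    v=np.c_[u,np.ones(len(u))]
    if n=="wrist":
        T=c["T_tool_cam"];R=obs["eef_rot"]@T[:3,:3];o=obs["eef_pos"]+obs["eef_rot"]@T[:3,3]
    else: R=c["R"].T;o=-R@c["t"]
    return o,v@R.T
def onz(n,px,z,obs=None):
    o,d=ray(n,px,obs); return o+d*((z-o[2])/d[:,2])[:,None]
E
python3 - <<'E'
from h import *
im=cv2.imread("pics/top0.png")
def ring(im,x0,y0,x1,y1):
    g=cv2.cvtColor(im,6)[y0:y1,x0:x1];m=(g>140).astype(np.uint8)
    cs,_=cv2.findContours(m,0,1);c=max(cs,key=cv2.contourArea);e=cv2.minEnclosingCircle(c);return (e[0][0]+x0,e[0][1]+y0),e[1]
r=ring(im,294,245,316,266);print(r,onz("top",[r[0]],.072))
s=cv2.imread("pics/side0.png");r2=ring(s,203,233,222,250);print(r2,onz("side",[r2[0]],.072))
print("btn top",onz("top",[(279,247),(298,241),(319,234)],.06))
g=cv2.resize(im[180:300,200:370],None,fx=4.5,fy=4.5,interpolation=cv2.INTER_CUBIC)
cv2.imwrite("pics/z.png",cv2.convertScaleAbs(g,alpha=1.5))
E
```

```text
((304.0, 254.85000038146973), 5.2462897300720215) [[0.41500948 0.06707641 0.072     ]]
((212.5, 241.5), 6.670932292938232) [[0.41497975 0.06414829 0.072     ]]
btn top [[0.43053298 0.11775288 0.06      ]
 [0.44304292 0.07778705 0.06      ]
 [0.45771911 0.0333957  0.06      ]]
```

View pics/z.png

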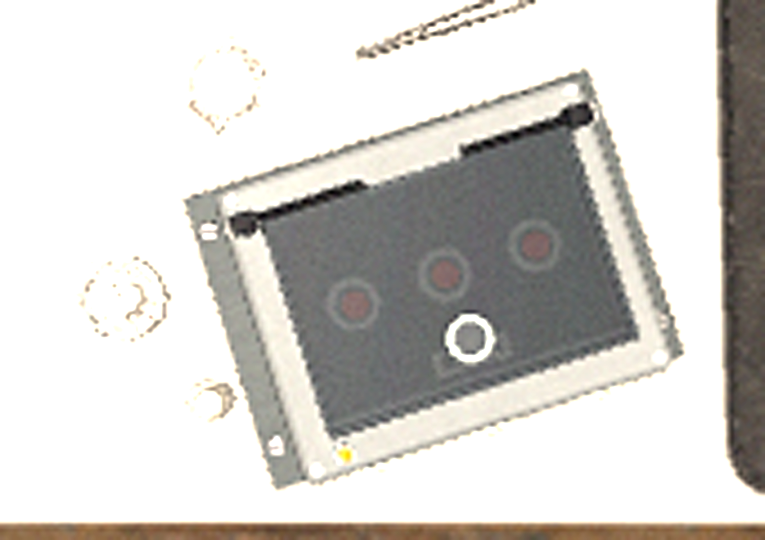

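The ring agrees in both views at (0.415, 0.0655, 0.072). The buttons fit the box with yaw of about 18°. I'll start with the gripper flipped, so the camera sits on the front side.

The rows are not in the units I measure in: shifts go in shares of 400 mm and turns go in shares of 2 rad. I convert before sending: -310 mm / 400 = -0.775, 270 mm / 400 = 0.675, -0.12 rad / 2 = -0.06.

Request:
arm_command --plan '[[[-1,0.0675,-0.0775,0,-0.06],[-1,0.135,-0.155,0,-0.12],[-1,0.2025,-0.2325,0,-0.18],[-1,0.27,-0.31,0,-0.24],[-1,0.3375,-0.3875,0,-0.3],[-1,0.405,-0.465,0,-0.36],[-1,0.4725,-0.5425,0,-0.42],[-1,0.54,-0.62,0,-0.48],[-1,0.6075,-0.6975,0,-0.54],[-1,0.675,-0.775,0,-0.6]]]'

```text
clock: 0.93
eef_pos: [0.3334, -0.1373, 0.2313]
eef_rot: [[0.035, 0.999, 0.0], [0.999, -0.035, 0.0], [0.0, 0.0, -1.0]]
contact_force: [0.5, -0.7, 0.0]
width: 0.0002
grip_force: 0.0
```

```bash
cat >> h.py <<'E'
def st(goal=None,yaw=198):
    o=robot.get_obs();R=o["eef_rot"];y=np.degrees(np.arctan2(R[1,0],R[0,0]))
    print("t",round(float(o["clock"]),2),"pos",o["eef_pos"].round(4),"yaw",y.round(2),"F",o["contact_force"].round(1),"j6",o["joint_pos"][5].round(1),"w",round(float(o["width"]),4))
    if goal is not None: print("tool mm",(R.T@(np.array(goal)-o["eef_pos"])*1000).round(1),"twist",-np.radians((yaw-y)%360).round(3))
    return o
E
python3 -c "
from h import *
st((.415,.0655,.13))"
```

```text
t 0.93 pos [ 0.3334 -0.1373  0.2313] yaw 88.01 F [ 0.5 -0.7  0. ] j6 -39.4 w 0.0002
tool mm [205.5  74.5 101.3] twist -1.92
```

In the tool's units: 205 mm / 400 = 0.5125, 100 mm / 400 = 0.25, -1.2 rad / 2 = -0.6.

Request:
arm_command --plan '[[[-1,0.0625,0.0225,0.0175,-0.06],[-1,0.125,0.045,0.035,-0.12],[-1,0.1875,0.0675,0.0525,-0.18],[-1,0.25,0.09,0.07,-0.24],[-1,0.3125,0.1125,0.0875,-0.3],[-1,0.375,0.135,0.105,-0.36],[-1,0.4375,0.1575,0.1225,-0.42],[-1,0.4875,0.175,0.1375,-0.48],[-1,0.5125,0.185,0.15,-0.54],[-1,0.5125,0.185,0.15,-0.6]]]'

```text
clock: 1.77
eef_pos: [0.4154, 0.0644, 0.1702]
eef_rot: [[-0.92, 0.392, -0.002], [0.392, 0.92, 0.001], [0.002, -0.0, -1.0]]
contact_force: [0.2, -0.1, 0.0]
width: 0.0003
grip_force: 0.0
```

```bash
python3 -c "
from h import *
st((.415,.0655,.13))"
```

```text
t 1.77 pos [0.4154 0.0644 0.1702] yaw 156.95 F [ 0.2 -0.1  0. ] j6 -74.4 w 0.0003
tool mm [ 0.7  0.9 40.2] twist -0.717
```

In the tool's units: 40 mm / 400 = 0.1, 35 mm / 400 = 0.0875, -0.717 rad / 2 = -0.3585.

Request:
arm_command --plan '[[[-1,0.0025,0.0025,0.0175,-0.06],[-1,0.0025,0.0025,0.035,-0.12],[-1,0.0025,0.0025,0.0525,-0.18],[-1,0.0025,0.0025,0.07,-0.24],[-1,0.0025,0.0025,0.0875,-0.3],[-1,0.0025,0.0025,0.1,-0.3585],[-1,0.0025,0.0025,0.1,-0.3585],[-1,0.0025,0.0025,0.1,-0.3585]]]'

```text
clock: 2.43
eef_pos: [0.4148, 0.0639, 0.1312]
eef_rot: [[-0.955, -0.298, -0.001], [-0.298, 0.955, 0.0], [0.001, 0.0, -1.0]]
contact_force: [-0.0, 1.2, -0.3]
width: -0.0
grip_force: 0.0
```

```bash
python3 - <<'E'
from h import *
o=st((.415,.0655,.072))
p,d=robot.capture("wrist");cv2.imwrite("pics/w1.png",p)
E
```

```text
t 2.43 pos [0.4148 0.0639 0.1312] yaw -162.66 F [-0.   1.2 -0.3] j6 -114.8 w -0.0
tool mm [-0.7  1.4 59.2] twist -0.011
```

View pics/w1.png

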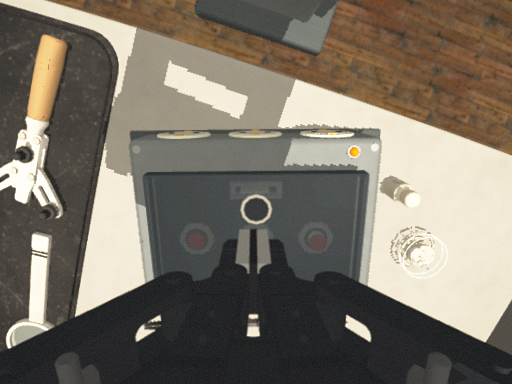

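The wrist view shows the ring at (256,208), and the cover edges are parallel to the image, so the yaw is right.

```bash
python3 - <<'E'
from h import *
o=st()
im=cv2.imread("pics/w1.png");g=cv2.cvtColor(im,6)[190:226,238:275];m=(g>140).astype(np.uint8)
m[36:,:]=0
cs,_=cv2.findContours(m,0,1);c=max(cs,key=cv2.contourArea);(x,y),r=cv2.minEnclosingCircle(c);print(x+238,y+190,r)
p=onz("wrist",[(x+238,y+190)],.072,o)[0];print(p,(o["eef_rot"].T@(p-o["eef_pos"])*1000).round(1))
q=onz("wrist",[(145,172),(364,170)],.072,o);print(q,np.degrees(np.arctan2(*(q[1]-q[0])[[0,1]])))
E
```

```text
t 2.48 pos [0.415  0.0639 0.1315] yaw -162.67 F [0.2 0.5 0. ] j6 -114.8 w 0.0001
255.60144996643066 209.00724601745605 15.601550102233887
[0.41459219 0.06546264 0.072     ] [-0.1  1.6 59.5]
[[ 0.41185225 -0.01071592  0.072     ]
 [ 0.36828139  0.12465517  0.072     ]] -17.841416124322894
```

In the tool's units: 65 mm / 400 = 0.1625, 1.5 mm / 400 = 0.0038.

Request:
arm_command --plan '[[[-1,0,0.0038,0.075,0],[-1,0,0.0038,0.125,0],[-1,0,0.0038,0.145,0],[-1,0,0.0038,0.1525,0],[-1,0,0.0038,0.1575,0],[-1,0,0.0038,0.1625,0],[-1,0,0.0038,0.1625,0],[-1,0,0.0038,0.1625,0]]]'

```text
clock: 3.15
eef_pos: [0.4148, 0.0653, 0.0669]
eef_rot: [[-0.954, -0.301, 0.001], [-0.301, 0.954, -0.0], [-0.001, -0.001, -1.0]]
contact_force: [-1.8, 0.3, 2.5]
width: 0.0001
grip_force: 0.9
```

In the tool's units: -120 mm / 400 = -0.3, -115 mm / 400 = -0.2875.

Request:
arm_command --plan '[[[-1,0,0,-0.075,0],[-1,0.05,0,-0.1625,0],[-1,0.125,0,-0.2375,0],[-1,0.2,0,-0.2875,0],[-1,0.225,0,-0.3,0],[-1,0.225,0,-0.3,0],[-1,0.225,0,-0.3,0],[-1,0.225,0,-0.3,0],[-1,0.225,0,-0.3,0],[-1,0.225,0,-0.3,0]]]'

```text
clock: 3.98
eef_pos: [0.3291, 0.0384, 0.1857]
eef_rot: [[-0.953, -0.302, -0.001], [-0.302, 0.953, 0.0], [0.001, 0.001, -1.0]]
contact_force: [0.1, 0.5, -0.7]
width: -0.0001
grip_force: 0.0
```

Request:
arm_command --plan '[[[-1,0,0,0,0],[-1,0,0,0,0],[-1,0,0,0,0],[-1,0,0,0,0],[-1,0,0,0,0],[-1,0,0,0,0],[-1,0,0,0,0],[-1,0,0,0,0],[-1,0,0,0,0],[-1,0,0,0,0]]]'

```text
clock: 4.82
eef_pos: [0.3286, 0.0382, 0.1863]
eef_rot: [[-0.953, -0.301, 0.0], [-0.301, 0.953, 0.0], [-0.0, -0.0, -1.0]]
contact_force: [0.3, 0.0, 0.4]
width: 0.0001
grip_force: 0.0
```

```bash
python3 - <<'E'
from h import *
o=st()
p,d=robot.capture("wrist");cv2.imwrite("pics/w2.png",p)
q,d=robot.capture("side");t,d=robot.capture("top");cv2.imwrite("pics/t2.png",t)
def f(a):return cv2.resize(a,(400,300))
cv2.imwrite("pics/c2.png",np.hstack([p[:300,60:460],q[120:320,120:320].repeat(1,0) if 0 else cv2.resize(q[100:325,130:430],(400,300))]))
E
```

```text
t 4.82 pos [0.3286 0.0382 0.1863] yaw -162.46 F [0.3 0.  0.4] j6 -121.7 w 0.0001
```

View pics/c2.png

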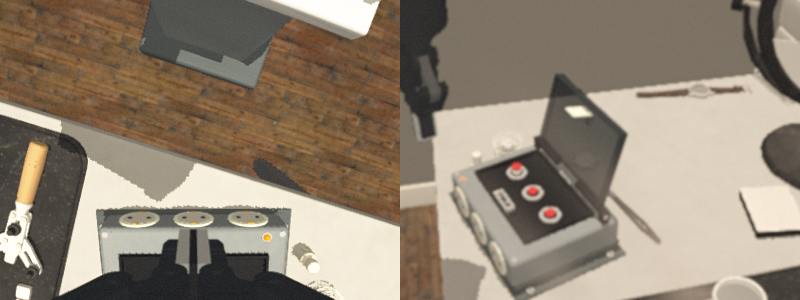

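The cover is fully open. The three buttons show in the side view; I'll triangulate their heights to find the one that stands out.

```bash
python3 - <<'E'
from h import *
q,_=robot.capture("side");t,_=robot.capture("top")
def red(im,x0,y0,x1,y1):
    h=cv2.cvtColor(im,cv2.COLOR_BGR2HSV)[y0:y1,x0:x1]
    m=(((h[...,0]<8)|(h[...,0]>172))&(h[...,1]>120)&(h[...,2]>60)).astype(np.uint8)
    n,l,s,c=cv2.connectedComponentsWithStats(m)
    return [((c[i]+[x0,y0]).round(2).tolist(),int(s[i,4])) for i in range(1,n) if s[i,4]>8]
S=sorted(red(q,180,210,270,290));T=sorted(red(t,260,220,340,265));print(S,T)
for (a,_) in S: print("side@57",onz("side",[a],.057)[0].round(4),"@64",onz("side",[a],.064)[0].round(4))
for (a,_) in T: print("top@57",onz("top",[a],.057)[0].round(4),"@64",onz("top",[a],.064)[0].round(4))
for (a,_),(b,_) in zip(S,T):
    o1,d1=ray("side",[a]);o2,d2=ray("top",[b]);A=np.c_[d1[0],-d2[0]];k=np.linalg.lstsq(A,o2-o1,rcond=None)[0]
    P,Q=o1+k[0]*d1[0],o2+k[1]*d2[0];print(((P+Q)/2).round(4),np.linalg.norm(P-Q).round(4))
c=cv2.resize(q[205:290,175:275],(800,680-80));c2=cv2.resize(t[215:275,255:345],(600,400))
cv2.imwrite("pics/c3.png",np.hstack([cv2.resize(c,(480,408)),cv2.resize(c2,(320,213)) if 0 else cv2.resize(t[225:265,265:335],(320,408))]))
E
```

```text
[([217.0, 223.53], 43), ([229.22, 243.14], 36), ([242.41, 259.66], 41)] [([278.5, 247.29], 34), ([298.61, 240.52], 33), ([318.81, 234.06], 36)]
side@57 [0.4306 0.1252 0.057 ] @64 [0.4297 0.1169 0.064 ]
side@57 [0.443  0.0709 0.057 ] @64 [0.4419 0.0633 0.064 ]
side@57 [0.457  0.0283 0.057 ] @64 [0.4557 0.0213 0.064 ]
top@57 [0.4298 0.1186 0.057 ] @64 [0.4301 0.1191 0.064 ]
top@57 [0.444  0.0761 0.057 ] @64 [0.4441 0.077  0.064 ]
top@57 [0.4576 0.0333 0.057 ] @64 [0.4576 0.0345 0.064 ]
[0.43   0.119  0.0622] 0.0001
[0.4437 0.0756 0.0527] 0.0002
[0.4576 0.0325 0.0528] 0.0002
```

View pics/c3.png

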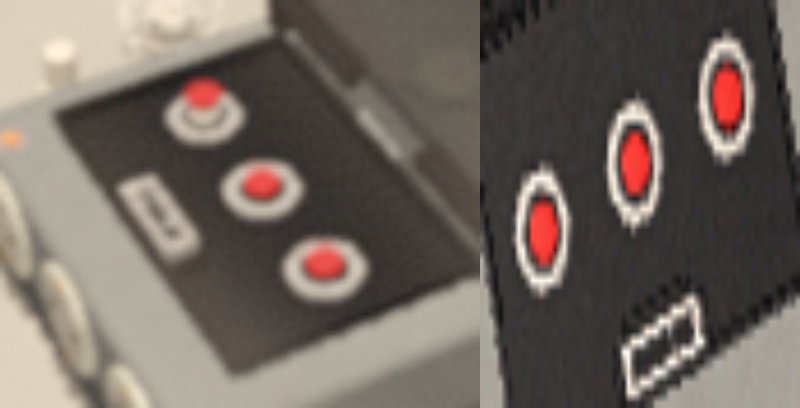

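The far (+y) button stands 9 mm above the others and shows its collar, at (0.430, 0.118). That matches the ring plus the box offset.

```bash
python3 -c "
from h import *
st((.4297,.1182,.064),197.8)"
```

```text
t 5.07 pos [0.3286 0.0382 0.1863] yaw -162.45 F [1.  0.7 0. ] j6 -121.7 w -0.0001
tool mm [-120.5   45.8  122.3] twist -0.004
```

In the tool's units: -120.5 mm / 400 = -0.3013, 118 mm / 400 = 0.295.

Request:
arm_command --plan '[[[-1,-0.0875,0.035,0.0375,0],[-1,-0.175,0.07,0.075,0],[-1,-0.2625,0.105,0.1125,0],[-1,-0.3013,0.115,0.1875,0],[-1,-0.3013,0.115,0.25,0],[-1,-0.3013,0.115,0.2875,0],[-1,-0.3013,0.115,0.295,0],[-1,-0.3013,0.115,0.295,0]]]'

```text
clock: 5.73
eef_pos: [0.4294, 0.1184, 0.0678]
eef_rot: [[-0.953, -0.301, -0.002], [-0.301, 0.953, 0.0], [0.002, 0.001, -1.0]]
contact_force: [0.4, 0.7, 0.7]
width: 0.0001
grip_force: 0.0
```

In the tool's units: 11 mm / 400 = 0.0275, 10.5 mm / 400 = 0.0263.

Request:
arm_command --plan '[[[-1,0,0,0.0075,0],[-1,0,0,0.0125,0],[-1,0,0,0.0175,0],[-1,0,0,0.0225,0],[-1,0,0,0.025,0],[-1,0,0,0.0263,0],[-1,0,0,0.0275,0],[-1,0,0,0.0275,0]]]'

```text
clock: 6.4
eef_pos: [0.4302, 0.1183, 0.0575]
eef_rot: [[-0.953, -0.301, 0.001], [-0.301, 0.953, -0.0], [-0.001, -0.0, -1.0]]
contact_force: [1.0, -0.4, 3.2]
width: -0.0
grip_force: 1.8
```

In the tool's units: 1.2 mm / 400 = 0.003, 0.7 mm / 400 = 0.0018.

Request:
arm_command --plan '[[[-1,0,0,0.0018,0],[-1,0,0,0.003,0],[-1,0,0,0.003,0],[-1,0,0,0.003,0]]]'

```text
clock: 6.73
eef_pos: [0.4303, 0.1183, 0.057]
eef_rot: [[-0.953, -0.302, 0.002], [-0.302, 0.953, -0.0], [-0.002, -0.001, -1.0]]
contact_force: [-1.3, -0.6, 15.0]
width: 0.0002
grip_force: 7.2
```

In the tool's units: -145 mm / 400 = -0.3625, -135 mm / 400 = -0.3375.

Request:
arm_command --plan '[[[-1,0,0,-0.0875,0],[-1,0,0,-0.175,0],[-1,0,-0.025,-0.2625,0],[-1,0,-0.0625,-0.3375,0],[-1,0,-0.1125,-0.3625,0],[-1,0,-0.1125,-0.3625,0]]]'

```text
clock: 7.23
eef_pos: [0.4447, 0.0736, 0.2033]
eef_rot: [[-0.954, -0.3, 0.004], [-0.3, 0.954, -0.001], [-0.004, -0.002, -1.0]]
contact_force: [0.1, 0.5, 0.4]
width: -0.0
grip_force: 0.0
```

```bash
python3 - <<'E'
from h import *
o=st()
p,_=robot.capture("wrist");q,_=robot.capture("side")
cv2.imwrite("pics/c4.png",np.hstack([cv2.resize(q[205:290,175:275],(480,384)),cv2.resize(p,(320,240)).repeat(1,0)[:, :] if 0 else cv2.resize(p[:,96:416],(320,384))]))
# goals in box frame -> tool mm
c,s=np.cos(np.radians(17.8)),np.sin(np.radians(17.8))
X=np.array([c,s,0]);Y=np.array([-s,c,0]);O=np.array([.4146,.0655,0])+.028*X
r=o["eef_pos"]-O;print("box xy",(X@r*1000).round(1),(Y@r*1000).round(1))
# arc of ring point
for th in (1.85,1.57,1.2,.9,.6,.3,0): print(th,round(52-80*np.cos(th)+8*np.sin(th),1),round(64+80*np.sin(th)+8*np.cos(th),1))
E
```

```text
t 7.23 pos [0.4447 0.0736 0.2033] yaw -162.55 F [0.1 0.5 0.4] j6 -113.1 w -0.0
box xy 3.1 -1.5
1.85 81.7 138.7
1.57 59.9 144.0
1.2 30.5 141.5
0.9 8.5 131.6
0.6 -9.5 115.8
0.3 -22.1 95.3
0 -28.0 72.0
```

View pics/c4.png

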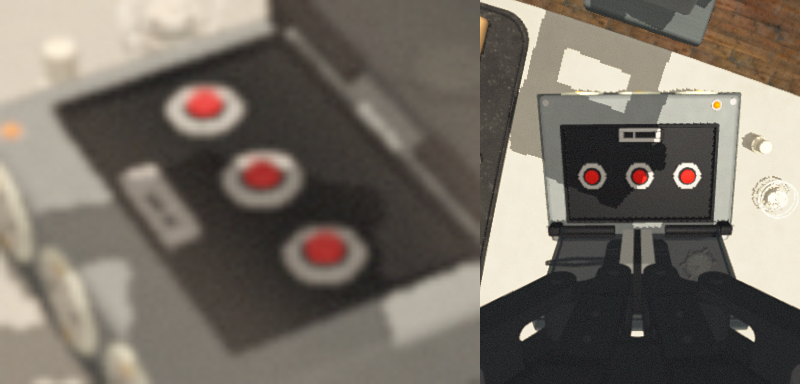

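The button is in, level with the others. Next I'll go over the cover and down behind it.

In the tool's units: -120 mm / 400 = -0.3, -100 mm / 400 = -0.25.

Request:
arm_command --plan '[[[-1,-0.0875,0.0025,0,0],[-1,-0.175,0.0025,0,0],[-1,-0.25,0.0025,0,0],[-1,-0.3,0.0025,0,0],[-1,-0.3,0.0025,0,0],[-1,-0.3,0.0025,0.0625,0],[-1,-0.3,0.0025,0.125,0],[-1,-0.3,0.0025,0.1625,0],[-1,-0.3,0.0025,0.1625,0]]]'

```text
clock: 8.08
eef_pos: [0.5543, 0.1133, 0.1318]
eef_rot: [[-0.953, -0.302, -0.01], [-0.302, 0.953, 0.0], [0.009, 0.003, -1.0]]
contact_force: [-0.1, -0.2, -0.2]
width: 0.0002
grip_force: 0.0
```

```bash
cat >> h.py <<'E'
def box():
    o=st();c,s=np.cos(np.radians(17.8)),np.sin(np.radians(17.8))
    X=np.array([c,s,0]);Y=np.array([-s,c,0]);O=np.array([.4146,.0655,0])+.028*X
    r=o["eef_pos"]-O;print("box",(X@r*1000).round(1),(Y@r*1000).round(1),(r[2]*1000).round(1))
E
python3 -c "
from h import *
box()"
```

```text
t 8.08 pos [0.5543 0.1133 0.1318] yaw -162.42 F [-0.1 -0.2 -0.2] j6 -108.0 w 0.0002
box 119.6 2.8 131.8
```

In the tool's units: 64 mm / 400 = 0.16, 56 mm / 400 = 0.14.

Request:
arm_command --plan '[[[-1,0,-0.005,0,0],[-1,0.02,-0.005,-0.005,0],[-1,0.04,-0.005,-0.01,0],[-1,0.06,-0.005,-0.015,0],[-1,0.08,-0.005,-0.02,0],[-1,0.1,-0.005,-0.025,0],[-1,0.12,-0.005,-0.0275,0],[-1,0.14,-0.005,-0.0275,0],[-1,0.16,-0.005,-0.0275,0],[-1,0.16,-0.005,-0.0275,0]]]'

```text
clock: 8.92
eef_pos: [0.4954, 0.0911, 0.1471]
eef_rot: [[-0.954, -0.301, -0.001], [-0.301, 0.954, -0.0], [0.001, 0.0, -1.0]]
contact_force: [0.5, 0.5, 0.8]
width: 0.0002
grip_force: 0.4
```

```bash
python3 -c "
from h import *
box()
q,_=robot.capture('side');cv2.imwrite('pics/c5.png',q[80:340,110:440])"
```

```text
t 8.92 pos [0.4954 0.0911 0.1471] yaw -162.47 F [0.5 0.5 0.8] j6 -110.6 w 0.0002
box 56.8 -0.4 147.1
```

View pics/c5.png

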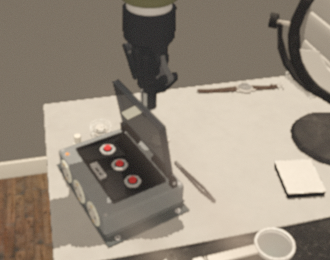

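The cover is past vertical with the finger behind it. Now I'll follow its arc down.

In the tool's units: 69 mm / 400 = 0.1725, 65 mm / 400 = 0.1625.

Request:
arm_command --plan '[[[-1,0.02,0,0,0],[-1,0.0425,0,0.0025,0],[-1,0.0625,0,0.01,0],[-1,0.0825,0,0.02,0],[-1,0.1025,0,0.03,0],[-1,0.12,0,0.0425,0],[-1,0.135,0,0.0575,0],[-1,0.15,0,0.0725,0],[-1,0.1625,0,0.09,0],[-1,0.1725,0,0.1075,0]]]'

```text
clock: 9.8
eef_pos: [0.4303, 0.0704, 0.1035]
eef_rot: [[-0.953, -0.301, -0.001], [-0.301, 0.953, -0.0], [0.001, 0.0, -1.0]]
contact_force: [-0.8, -0.6, 3.4]
width: -0.0001
grip_force: 1.2
```

```bash
python3 -c "
from h import *
box()
q,_=robot.capture('side');cv2.imwrite('pics/c6.png',q[80:340,110:440])"
```

```text
t 9.8 pos [0.4303 0.0704 0.1035] yaw -162.45 F [-0.8 -0.6  3.4] j6 -113.9 w -0.0001
box -11.6 -0.1 103.5
```

View pics/c6.png

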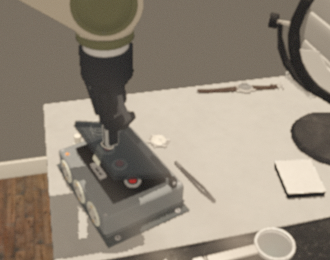

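The cover is about 0.4 rad from shut, with the finger on its outer face. I'll finish the swing and press at the ring.

In the tool's units: 37.5 mm / 400 = 0.0938, 36.5 mm / 400 = 0.0913.

Request:
arm_command --plan '[[[-1,0.0125,0,0.02,0],[-1,0.0225,0,0.04,0],[-1,0.0325,0,0.0575,0],[-1,0.0388,0,0.07,0],[-1,0.0413,0,0.08,0],[-1,0.0413,0,0.0863,0],[-1,0.0413,0,0.0913,0],[-1,0.0413,0,0.0938,0],[-1,0.0413,0,0.0938,0],[-1,0.0413,0,0.0938,0]]]'

```text
clock: 10.68
eef_pos: [0.4155, 0.0656, 0.0666]
eef_rot: [[-0.953, -0.302, -0.0], [-0.302, 0.953, -0.0], [0.0, -0.0, -1.0]]
contact_force: [1.8, -0.8, 1.1]
width: -0.0002
grip_force: 1.0
```

```bash
python3 -c "
from h import *
box()"
```

```text
t 10.68 pos [0.4155 0.0656 0.0666] yaw -162.45 F [ 1.8 -0.8  1.1] j6 -114.8 w -0.0002
box -27.1 -0.2 66.6
```

Request:
arm_command --plan '[[[-1,0,0,-0.075,0],[-1,0.05,0,-0.1625,0],[-1,0.125,0,-0.2375,0],[-1,0.2,0,-0.2875,0],[-1,0.225,0,-0.3,0],[-1,0.225,0,-0.3,0],[-1,0.225,0,-0.3,0],[-1,0.225,0,-0.3,0],[-1,0.225,0,-0.3,0],[-1,0.225,0,-0.3,0]]]'

```text
clock: 11.52
eef_pos: [0.3299, 0.0387, 0.1859]
eef_rot: [[-0.953, -0.302, -0.002], [-0.302, 0.953, 0.001], [0.002, 0.001, -1.0]]
contact_force: [-0.5, -0.2, 0.3]
width: 0.0
grip_force: 0.0
```

Request:
arm_command --plan '[[[-1,0,0,0,0],[-1,0,0,0,0],[-1,0,0,0,0],[-1,0,0,0,0],[-1,0,0,0,0],[-1,0,0,0,0],[-1,0,0,0,0],[-1,0,0,0,0],[-1,0,0,0,0],[-1,0,0,0,0]]]'

```text
clock: 12.35
eef_pos: [0.3296, 0.0385, 0.1866]
eef_rot: [[-0.953, -0.301, 0.0], [-0.301, 0.953, -0.0], [-0.0, -0.0, -1.0]]
contact_force: [0.9, -0.4, 0.0]
width: -0.0002
grip_force: 0.0
```

```bash
python3 -c "
from h import *
box()
q,_=robot.capture('side');t,_=robot.capture('top')
cv2.imwrite('pics/c7.png',np.hstack([q[80:340,110:440],t[120:380,150:400]]))"
```

```text
t 12.35 pos [0.3296 0.0385 0.1866] yaw -162.45 F [ 0.9 -0.4  0. ] j6 -121.6 w -0.0002
box -117.2 0.3 186.6
```

View pics/c7.png

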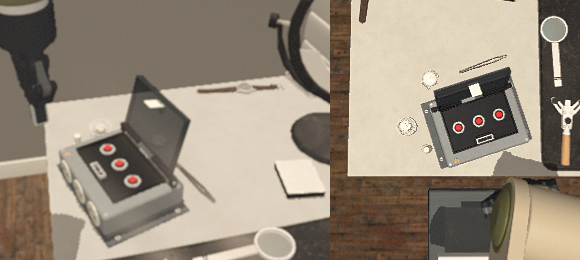

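The cover reopened. The fast press probably bounced and toggled the latch twice. The button stays in. I'll repeat the swing with a slow final press that keeps advancing into the stop.

In the tool's units: -237 mm / 400 = -0.5925, -215 mm / 400 = -0.5375.

Request:
arm_command --plan '[[[-1,-0.075,0,-0.0375,0],[-1,-0.17,0,-0.045,0],[-1,-0.265,0,-0.045,0],[-1,-0.36,0,-0.045,0],[-1,-0.455,0,-0.045,0],[-1,-0.5375,0,-0.045,0],[-1,-0.5925,0,-0.045,0],[-1,-0.5925,0,-0.045,0],[-1,-0.5925,0,0.025,0],[-1,-0.5925,0,0.075,0]]]'

```text
clock: 13.28
eef_pos: [0.5553, 0.11, 0.1555]
eef_rot: [[-0.953, -0.302, 0.0], [-0.302, 0.953, -0.0], [-0.0, -0.0, -1.0]]
contact_force: [1.1, 0.8, -0.9]
width: 0.0
grip_force: 0.0
```

Request:
arm_command --plan '[[[-1,0,0,0.025,0],[-1,0,0,0.045,0],[-1,0.02,0,0.04,0],[-1,0.04,0,0.035,0],[-1,0.06,0,0.03,0],[-1,0.08,0,0.025,0],[-1,0.1,0,0.0225,0],[-1,0.12,0,0.0225,0],[-1,0.14,0,0.0225,0],[-1,0.1575,0,0.0225,0]]]'

```text
clock: 14.12
eef_pos: [0.4948, 0.0907, 0.1479]
eef_rot: [[-0.954, -0.301, 0.001], [-0.301, 0.954, -0.0], [-0.001, -0.0, -1.0]]
contact_force: [1.7, 0.4, 0.6]
width: 0.0002
grip_force: 0.9
```

```bash
python3 -c "
from h import *
box()"
```

```text
t 14.12 pos [0.4948 0.0907 0.1479] yaw -162.46 F [1.7 0.4 0.6] j6 -110.7 w 0.0002
box 56.0 -0.5 147.9
```

Same state as before. I'll continue down the arc, slower near the end.

In the tool's units: 69 mm / 400 = 0.1725, 65 mm / 400 = 0.1625.

Request:
arm_command --plan '[[[-1,0.02,0,0,0],[-1,0.0425,0,0.0025,0],[-1,0.0625,0,0.01,0],[-1,0.0825,0,0.02,0],[-1,0.1025,0,0.03,0],[-1,0.12,0,0.0425,0],[-1,0.135,0,0.0575,0],[-1,0.15,0,0.0725,0],[-1,0.1625,0,0.09,0],[-1,0.1725,0,0.1075,0]]]'

```text
clock: 14.95
eef_pos: [0.4288, 0.07, 0.104]
eef_rot: [[-0.953, -0.302, -0.001], [-0.302, 0.953, -0.0], [0.001, 0.0, -1.0]]
contact_force: [0.4, -1.0, 2.7]
width: -0.0001
grip_force: 1.2
```

In the tool's units: 29 mm / 400 = 0.0725, 28 mm / 400 = 0.07.

Request:
arm_command --plan '[[[-1,0.0075,0,0.01,0],[-1,0.0125,0,0.02,0],[-1,0.0175,0,0.03,0],[-1,0.0225,0,0.04,0],[-1,0.0275,0,0.0475,0],[-1,0.0325,0,0.055,0],[-1,0.0375,0,0.0613,0],[-1,0.04,0,0.0663,0],[-1,0.04,0,0.07,0],[-1,0.04,0,0.0725,0]]]'

```text
clock: 15.78
eef_pos: [0.414, 0.0653, 0.0754]
eef_rot: [[-0.953, -0.302, -0.001], [-0.302, 0.953, -0.0], [0.001, 0.0, -1.0]]
contact_force: [-2.4, -0.1, 1.2]
width: -0.0002
grip_force: 1.0
```

```bash
python3 -c "
from h import *
box()"
```

```text
t 15.78 pos [0.414  0.0653 0.0754] yaw -162.45 F [-2.4 -0.1  1.2] j6 -114.8 w -0.0002
box -28.7 -0.0 75.4
```

In the tool's units: 9.3 mm / 400 = 0.0233, 8.7 mm / 400 = 0.0218.

Request:
arm_command --plan '[[[-1,0,0,0.0025,0],[-1,0,0,0.005,0],[-1,0,0,0.0075,0],[-1,0,0,0.01,0],[-1,0,0,0.0125,0],[-1,0,0,0.015,0],[-1,0,0,0.0175,0],[-1,0,0,0.02,0],[-1,0,0,0.0218,0],[-1,0,0,0.0233,0]]]'

```text
clock: 16.62
eef_pos: [0.4145, 0.0653, 0.0663]
eef_rot: [[-0.953, -0.301, -0.0], [-0.301, 0.953, 0.0], [0.0, 0.0, -1.0]]
contact_force: [-2.8, -0.0, 9.6]
width: 0.0001
grip_force: 4.7
```

In the tool's units: 1 mm / 400 = 0.0025, 0.8 mm / 400 = 0.002.

Request:
arm_command --plan '[[[-1,0,0,0.001,0],[-1,0,0,0.002,0],[-1,0,0,0.0025,0]]]'

```text
clock: 16.87
eef_pos: [0.4145, 0.0653, 0.0661]
eef_rot: [[-0.953, -0.302, 0.001], [-0.302, 0.953, -0.0], [-0.001, -0.0, -1.0]]
contact_force: [-6.1, -0.1, 18.6]
width: -0.0001
grip_force: 9.2
```

Firmly on the stop at 18.6 N. I'll release straight up.

In the tool's units: -120 mm / 400 = -0.3, -115 mm / 400 = -0.2875.

Request:
arm_command --plan '[[[-1,0,0,-0.075,0],[-1,0.05,0,-0.1625,0],[-1,0.125,0,-0.2375,0],[-1,0.2,0,-0.2875,0],[-1,0.225,0,-0.3,0],[-1,0.225,0,-0.3,0],[-1,0.225,0,-0.3,0],[-1,0.225,0,-0.3,0],[-1,0.225,0,-0.3,0],[-1,0.225,0,-0.3,0]]]'

```text
clock: 17.7
eef_pos: [0.3291, 0.0384, 0.1847]
eef_rot: [[-0.953, -0.302, -0.002], [-0.302, 0.953, 0.0], [0.001, 0.001, -1.0]]
contact_force: [-0.5, -0.3, 0.2]
width: 0.0001
grip_force: 0.0
```

Request:
arm_command --plan '[[[-1,0,0,0,0],[-1,0,0,0,0],[-1,0,0,0,0],[-1,0,0,0,0],[-1,0,0,0,0],[-1,0,0,0,0]]]'

```text
clock: 18.2
eef_pos: [0.3287, 0.0382, 0.1853]
eef_rot: [[-0.954, -0.301, 0.0], [-0.301, 0.954, 0.0], [-0.0, 0.0, -1.0]]
contact_force: [0.6, 0.8, 0.1]
width: -0.0003
grip_force: 0.0
```

```bash
python3 -c "
from h import *
box()
q,_=robot.capture('side');t,_=robot.capture('top')
cv2.imwrite('pics/c8.png',np.hstack([q[80:340,110:440],t[120:380,150:400]]))
for n,i,(x0,y0,x1,y1) in(('top',t,(294,245,316,266)),('side',q,(203,233,222,250))):
    m=(cv2.cvtColor(i,6)[y0:y1,x0:x1]>140).astype(np.uint8);cs,_=cv2.findContours(m,0,1)
    if cs: (x,y),r=cv2.minEnclosingCircle(max(cs,key=cv2.contourArea));print(n,x+x0,y+y0,r)
a=cv2.imread('pics/top0.png');b=cv2.absdiff(a,t).max(2)
print('diff left of box / tweezers',b[185:280,215:243].max(),b[172:196,275:330].max())"
```

```text
t 18.2 pos [0.3287 0.0382 0.1853] yaw -162.46 F [0.6 0.8 0.1] j6 -121.7 w -0.0003
box -118.1 0.3 185.3
top 303.884614944458 254.884614944458 5.23567533493042
side 212.5 241.5 6.96429443359375
diff left of box / tweezers 11 9
```

The ring is back at its original pixels in both views, so the cover is latched. The surrounding objects are unmoved.

```bash
python3 -c "
from rig import robot
print(robot.job_done())"
```

```text
the job is handed in; nothing more can be done
None
```

I popped the cover, pushed the tripped button (the +y one) fully in, and latched the cover shut on the second try (it had sprung open after the first). The last pictures showed no sign that the things round the box had moved, and I handed the job in at about 18 s; no verdict came back.

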